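# Make up the patching kit and the finishing kit

## Task

Make up the two job kits from the stock lying on the bench in front of and beside the trays (not from the like things kept back by the wall). The larger tray is the patching kit: lay the try square in its L-shaped bed, the plain rectangular lime offcut in the pocket inside the square's corner and the tapered wedge in the narrower pocket along the tray's other edge. The smaller tray is the finishing kit: the sanding block goes in its oblong pocket and the small dark stain tin upright in its round well; seat everything flat on the tray floor, keep the stain tin upright all the while, and leave the yellow wax tin and the carved sample where they are.

Things in the scene. Friction and masses are not known exactly. Their poses are not given: they have to be found in the camera images.
- patching_tray: Larger tray, fixed: board 188 (x) x 198 (y) mm, floor 6 mm and batten tops 12 mm above the bench. Origin: underside centre. Beds in its frame: L for the try square, 7 mm play, square's origin then at x 0, y -29, axes parallel (stock along -x edge, blade along -y edge); offcut's pocket 99 (x) x 56, centre +29.5, -17; wedge's pocket 104 (x) x 50, centre 0, +66 (long sides along x, either way).
- finishing_tray: Smaller tray, fixed: board 204 (x) x 135 (y) mm, floor 6 mm and batten tops 16 mm above the bench. Origin: underside centre. In its frame: oblong pocket for the sanding block 76 (x) x 119 (y) mm, centre at x -56, y 0 (block's long side along y, either way round); round well for the stain tin, 70 mm diameter, down to the floor, centre at x +38, y 0.
- try_square: Try square lying flat. Dark wooden stock 28 (x) x 110 (y) x 15 mm high, centred 65 mm to -x of the origin; steel blade 22 mm wide (y -55 to -33), 7 to 9 mm above the underside, from the stock to x +79. Origin: underside, centre of the 158 x 110 mm outline. About 0.18 kg, nearly all in the stock: grasp the stock across its 28 mm.
- offcut: Plain rectangular block of pale lime wood, 42 (x) x 85 (y) x 24 mm high, 50 g. Origin: centre of its underside.
- wedge: Pale pine wedge, 36 mm wide (x), 90 mm long (y), tapering evenly from 22 mm high at its +y end to 3 mm at its -y end; vertical long sides, flat underside. 40 g; best grasped across its 36 mm, 20 mm to +y of the origin. Origin: centre of its underside.
- sanding_block: Cork block wrapped in brown abrasive, 62 (x) x 105 (y) x 31 mm high, 60 g. Origin: centre of its underside.
- stain_tin: Small dark brown round tin, 56 mm diameter, 63 mm high, 0.16 kg, standing. Origin: centre of its underside.
- wax_tin: Bystander: yellow round tin, wider and lower than the stain tin, 72 mm diameter, 41 mm high. Origin: centre of its underside. Not part of either kit.
- carved_sample: Bystander: carved pale wooden corner sample, 66 (x) x 165 (y) x 43 mm high. Origin: centre of its underside. Not part of either kit.

How it is judged:
At the end, for the whole second after the job is handed in: Each of the five lies in its own bed, within 11 mm of the bed's centre along both tray axes, flat on the tray floor (underside within 2.5 mm, tilt under 0.1 rad), long things within 0.3 rad of the bed's direction, at rest; wax tin and carved sample within 20 mm of where they stood (x of try_square in the frame of patching_tray between -0.011 and 0.011 m and y of try_square in the frame of patching_tray between -0.04 and -0.018 m and z of try_square in the frame of patching_tray between 0.003 and 0.0085 m and angle between each of try_square, offcut, wedge, sanding_block, stain_tin's own z axis and vertical below 0.1 rad and linear speed of each of try_square, offcut, wedge, sanding_block, stain_tin below 0.02 m/s and angle between the y axis of try_square and the y axis of patching_tray, either way round below 0.3 rad and x of offcut in the frame of patching_tray between 0.0185 and 0.0405 m and y of offcut in the frame of patching_tray between -0.028 and -0.006 m and z of offcut in the frame of patching_tray between 0.003 and 0.0085 m and angle between the y axis of each of offcut, wedge and the x axis of patching_tray, either way round below 0.3 rad and x of wedge in the frame of patching_tray between -0.011 and 0.011 m and y of wedge in the frame of patching_tray between 0.055 and 0.077 m and z of wedge in the frame of patching_tray between 0.003 and 0.0085 m and x of sanding_block in the frame of finishing_tray between -0.067 and -0.045 m and y of sanding_block in the frame of finishing_tray between -0.011 and 0.011 m and z of sanding_block in the frame of finishing_tray between 0.003 and 0.0085 m and angle between the y axis of sanding_block and the y axis of finishing_tray, either way round below 0.3 rad and x of stain_tin in the frame of finishing_tray between 0.027 and 0.049 m and y of stain_tin in the frame of finishing_tray between -0.011 and 0.011 m and z of stain_tin in the frame of finishing_tray between 0.003 and 0.0085 m and not (distance of wax_tin from where it was at the start of the episode above 0.02 m) and not (distance of carved_sample from where it was at the start of the episode above 0.02 m)); the robot touches nothing.
It fails at once if the stain tin tips by more than 0.5 rad (angle between stain_tin's own z axis and vertical above 0.5 rad).
It fails at once if the wax tin or the carved sample is shifted more than 20 mm (distance of any of wax_tin, carved_sample from where it was at the start of the episode above 0.02 m).
It also fails if it takes over 128 s, if anything falls off the work surface, if the arm or the gripper's body presses on something with over 40 N, if the wrist force passes 120 N, or if a joint passes its speed limit or range.

## Robot

A 7-joint arm with a two-finger parallel gripper is mounted at the origin on a cart in front of the work surface, level with it; the furniture and walls round the work are solid. World frame = base frame: x ahead of the robot, y to its left, z up, the work surface at z = 0. Lengths are in m, angles in rad, forces in N, time in s.
With the tool pointing down it reaches from about 0.425 to 0.95 m from the base axis. Payload 4.7 kg.
Tool frame: the origin (TCP) lies at the very end of the fingers, on their centre line; the grasp point (between the pads) lies 19 mm behind it; z points along the fingers, y is the direction in which the jaws open and shut (so a half turn about z gives the same grasp; the last joint's range is limited). The gripper opens to 85 mm and grips with 20 to 120 N. Pads are 22 mm wide; open, the fingers measure 114 mm over their backs; the gripper's body (76 mm by 85 mm) begins 54 mm behind the grasp point. The pads swing forward as they close: fully open they stand 13 mm farther back than shut.
Start: joints at [-1.272, 0.469, -0.049, 1.532, 0.024, 1.141, -0.082], TCP at [0.217, 0.639, 0.231] pointing down, gripper open.
Joint ranges: [-2.59, 2.59], [-0.33, 1.99], [-1.39, 1.29], [0.1, 2.45], [-1.04, 4.18], [0.21, 1.99], [-2.66, 2.66]. Speed limits (rad/s): [2.57, 2.57, 3.14, 3.14, 3.14, 3.14, 3.14].

## Interface

Orientations are given as a unit quaternion [x, y, z, w].
In Python, from station import robot gives the robot as it stands.
- The arm moves only by the tool apply_moves, never from a script. Its argument "motion" is a list of rows, each a list of 5 numbers: the opening, from -1 (shut) to 1 (fully open), so that 0 is half open, then the shift along the tool's x, y, z in cm, then the turn about the tool's z in rad. A call has exactly 10 rows; each row is the pose to reach, as a shift and turn from the pose measured when the call began, along the tool's axes at that moment; what a row does not reach only later rows make up. A row lasts 1/8 s, in which the tool goes at most 62.5 mm and 10.7 degrees, less where a joint would pass 70% of its speed; a pose out of reach is approached as far as the arm can. A call with a gripper value outside its range is refused whole. The fingers move at their own pace and stop on an object; "grip_force" is the grip in N (left out, the last holds). Time passes only in rows, so rows that repeat a pose let the fingers close, or fill a call up. It gives the time, the measured TCP pose, the force and the opening at its end, in the units of the state.
- robot.get_obs(): the state, without advancing time (a new reading comes with each control period).
- robot.capture(name): name is "scene" or "top" or "wrist"; returns a dict with "image" (400x640x3 uint8, red, green, blue), "camera_matrix" (3x3 intrinsics, pixels), "dist_coeffs" ([k1, k2, p1, p2, k3] as OpenCV has them; the pictures are not rectified), "rvec" (rotation vector, rad) and "tvec" (3), from world to camera coordinates, as OpenCV has them; the wrist camera has in their place "mount" (4x4, takes a point from camera to tool coordinates, whose origin is the TCP and whose axes are the flange's). Camera axes: x right, y down, z forward; pixel columns grow to the right and rows downward; lengths in m; the calibration is good to about 2 mm. A picture is of the moment at which its call begins: read the wrist's pose just before it. There is no depth.
- robot.hand_in(): hands the job in, once; it reports no verdict.
Trained networks look in the newest picture that a camera, given by its name, has taken for a name from the list of things; names that differ only in an ending like _2 or _b are one class to them, and where a whole thing is asked for, a point or a joint stands for the part that bears it (a point fixed in the world has none). Each returns a list of dicts, best first, with "conf" (0 to 1); they miss things now and then, are a little off and sometimes report something else, mostly with a low value. They report only what shows in the picture. A call takes as long as a camera call.
- robot.search_frame(camera, thing): "box" ([left, top, right, bottom] in pixels, round what is visible of it).
The state is a dict: "t": time; "joint_pos": joint angles; "qvel": joint speeds; "effort": joint torques, N m; "tool_pos": TCP position; "tcp_rot": TCP orientation; "wrist_force": force on the tool from outside, world axes, zero at the start; "torque": the same for the moment, N m; "width": opening from 0.0 (shut) to 1.0 (fully open).
Only numpy, scipy, OpenCV 4.12 (cv2) and the standard library are available. Lean on these libraries where they do the work, as an engineer would, in place of code of your own. Each camera call takes 0.05 s, during which the arm holds its last target. There are 200 camera calls.

## Working session

There is one attempt and no reset: what is moved stays moved. The work goes in short steps, Python scripts to look and compute and a tool call to move; the robot and the scene stay as the last step left them, time stands still between calls to the robot, and variables do not carry over. Pictures are saved under pics/ and viewed, about 12 in all and at most 16, crops included, and the job is handed in when it is done.

Besides the shell and the picture viewer there is one more tool, called in YAML: its name, and indented under it one key for each argument. apply_moves: Moves the arm, as the interface text tells. Its arguments: {"type":"object","properties":{"motion":{"type":"array","items":{"type":"array","items":{"type":"number"}}},"grip_force":{"type":"number"}},"required":["motion"]}

```bash
mkdir -p pics; ls
python3 - <<'E'
from station import robot
import cv2, pickle
o=robot.get_obs(); print(o)
d={}
for c in ("scene","top"):
    r=robot.capture(c); d[c]=r
    cv2.imwrite(f"pics/{c}0.png",r["image"][:,:,::-1])
    print(c,r["camera_matrix"].tolist(),r["dist_coeffs"],r["rvec"],r["tvec"])
    for n in "patching_tray finishing_tray try_square offcut wedge sanding_block stain_tin wax_tin carved_sample".split():
        print(n,[(([round(float(v)) for v in b["box"]]),round(b["conf"],2)) for b in robot.search_frame(c,n)])
pickle.dump(d,open("cap0.pkl","wb"))
E
```

```text
pics
{'t': 0.0, 'joint_pos': array([-1.27188968,  0.4694707 , -0.0486004 ,  1.53369877,  0.02408963,
        1.14102827, -0.08230322]), 'qvel': array([ 1.07750834e-03, -6.31231442e-04,  1.51693656e-03, -4.05492909e-04,
       -1.02753904e-05, -3.25622869e-04,  1.85591994e-03]), 'effort': array([ 4.74233566e-04, -5.10299206e+01, -4.71613894e-02, -2.37721002e+01,
        1.05418786e-02,  7.09177679e-03, -1.20977873e-05]), 'tool_pos': array([0.21712057, 0.63849649, 0.23023968]), 'tcp_rot': array([ 1.63156035e-01,  9.86599761e-01, -1.00109172e-03, -1.33185786e-04]), 'wrist_force': array([ 0.6109307 ,  0.42921366, -0.40600786]), 'torque': array([-0.0112877 , -0.0121308 , -0.00165171]), 'width': 1.0056998913095512}
scene [[431.6796626308108, 0.0, 330.9917992866397], [0.0, 431.6796626308108, 195.34284622651612], [0.0, 0.0, 1.0]] [-0.0218504  0.         0.         0.         0.       ] [ 1.89476029 -0.69910503  0.47152336] [-0.44881174  0.17954727  0.99878811]
patching_tray [([278, 173, 353, 204], 0.75)]
finishing_tray [([338, 195, 415, 235], 0.79)]
try_square [([364, 244, 425, 277], 0.9), (
[... 382 characters left out ...]
7.01970272714323], [0.0, 0.0, 1.0]] [-0.10556101  0.          0.          0.          0.        ] [ 2.18187305 -2.16022677  0.12663254] [-0.02883974  0.55223257  1.54025119]
patching_tray [([242, 138, 311, 202], 0.73), ([339, 139, 396, 205], 0.51)]
finishing_tray [([338, 142, 396, 205], 0.98), ([212, 222, 229, 240], 0.55)]
try_square [([414, 184, 449, 242], 0.78)]
offcut [([345, 223, 373, 243], 0.79), ([212, 223, 232, 240], 0.21)]
wedge [([254, 225, 285, 242], 0.85)]
sanding_block [([255, 225, 282, 243], 0.67), ([190, 183, 226, 206], 0.57)]
stain_tin [([212, 225, 233, 240], 0.7), ([414, 187, 452, 239], 0.38)]
wax_tin [([299, 223, 320, 241], 0.89)]
carved_sample [([417, 148, 469, 168], 0.58)]
```

Run:
```python
import cv2
a=cv2.imread("pics/top0.png"); c=a[60:280,160:500]
cv2.imwrite("pics/top0c.png",cv2.resize(c,None,fx=2.35,fy=2.35,interpolation=cv2.INTER_CUBIC))
a=cv2.imread("pics/scene0.png"); c=a[130:300,210:500]
cv2.imwrite("pics/scene0c.png",cv2.resize(c,None,fx=2.7,fy=2.7,interpolation=cv2.INTER_CUBIC))
```

```text
(no output)
```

View pics/top0c.png

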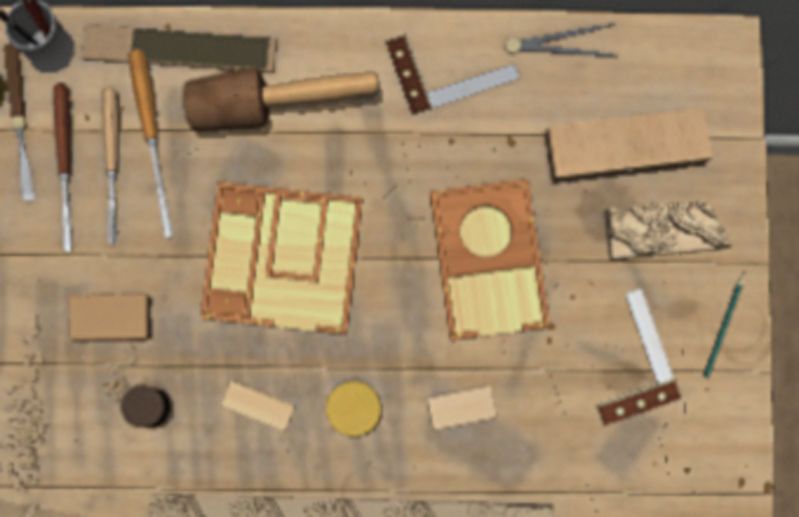

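View pics/scene0c.png

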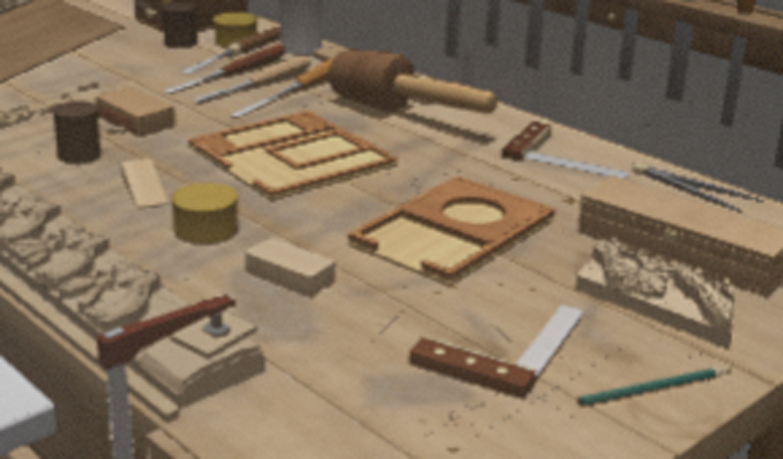

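The top view shows the stock row (crop px): sanding block (109,316), stain tin (145,405), wedge (258,405), wax tin (354,408), offcut (462,408) and try square (640,370). The trays are at (282,257) and (490,260). Next I'll work out coarse world positions.

```bash
cat > h.py <<'E'
import numpy as np, cv2, pickle
from scipy.spatial.transform import Rotation as R
from scipy.optimize import least_squares
def ray(cap,px,obs=None):
    """origin, directions (world) of pixels"""
    K=cap["camera_matrix"]; D=np.array(cap["dist_coeffs"])
    u=cv2.undistortPoints(np.array(px,float).reshape(-1,1,2),K,D).reshape(-1,2)
    d=np.c_[u,np.ones(len(u))]
    if "mount" in cap:
        T=np.eye(4); T[:3,:3]=R.from_quat(obs["tcp_rot"]).as_matrix(); T[:3,3]=obs["tool_pos"]
        T=T@np.array(cap["mount"]); return T[:3,3], d@T[:3,:3].T
    M=cv2.Rodrigues(np.array(cap["rvec"]))[0]; return -M.T@np.array(cap["tvec"]).ravel(), d@M
def pw(cap,px,z,obs=None):
    o,d=ray(cap,px,obs); return (o+d*((z-o[2])/d[:,2])[:,None])[:,:2]
def rect(pts,z=0):
    (c,s,a)=cv2.minAreaRect((np.array(pts)*1000).astype(np.float32)); return np.round(c,1),np.round(s,1),round(a,1)
def go(obs,xyz,jaw=None):
    """shift cm in tool axes, turn rad to put TCP at xyz with the jaw line at world angle jaw (deg)"""
    M=R.from_quat(obs["tcp_rot"]).as_matrix()
    s=M.T@(np.array(xyz)-obs["tool_pos"])*100
    j=np.degrees(np.arctan2(M[1,1],M[0,1])); t=0
    if jaw is not None:
        t=-((jaw-j+90)%180-90)   # turning about tool z (down) is minus about world z
    return np.round(s,2), round(np.radians(t),3), "jaw now %.1f q7 %.2f"%(j,obs["joint_pos"][6])
E
python3 - <<'E'
from h import *
from station import robot
d=pickle.load(open("cap0.pkl","rb"));t=d["top"]
f=lambda l:np.array(l)/2.35+[160,60]
np.set_printoptions(suppress=True,precision=4)
for n,z,l in [("block",.031,[(70,295),(150,295),(148,340),(70,340)]),("tin",.063,[(145,405)]),("wedge",.01,[(229,382),(293,408),(284,430),(222,403)]),
 ("wax",.041,[(354,408)]),("offcut",.024,[(430,402),(491,387),(496,412),(434,428)]),("square stock",.015,[(598,407),(675,382),(680,398),(604,424)]),("blade",.009,[(627,293),(641,289),(672,378),(657,383)]),
 ("patch",.012,[(220,182),(363,198),(346,333),(202,319)]),("fin",.016,[(431,192),(528,180),(548,327),(451,340)]),("well",.006,[(485,231)]),("carved",.04,[(668,230)])]:
    p=pw(t,f(l),z); print(n,p.round(3).tolist(), rect(p) if len(l)>2 else "")
o=robot.get_obs(); r=robot.capture("wrist"); print(r["camera_matrix"],r["mount"])
cv2.imwrite("pics/w0.png",r["image"][:,:,::-1])
E
```

```text
block [[0.584, 0.405], [0.585, 0.297], [0.525, 0.298], [0.524, 0.402]] (array([554.4, 350.8]), array([ 60.2, 107.5]), 0.5)
tin [[0.438, 0.293]] 
wedge [[0.472, 0.192], [0.438, 0.106], [0.409, 0.117], [0.444, 0.201]] (array([440.3, 154.6]), array([92.4, 31.5]), 68.6)
wax [[0.438, 0.024]] 
offcut [[0.447, -0.076], [0.468, -0.157], [0.435, -0.163], [0.413, -0.081]] (array([ 440.6, -119. ]), array([34.5, 86.4]), 14.3)
square stock [[0.443, -0.301], [0.477, -0.405], [0.456, -0.412], [0.42, -0.309]] (array([ 448.7, -356.6]), array([ 23.9, 109.9]), 18.1)
blade [[0.598, -0.343], [0.603, -0.362], [0.483, -0.403], [0.476, -0.382]] (array([ 540., -372.]), array([127.8,  21.7]), 18.5)
patch [[0.743, 0.211], [0.723, 0.016], [0.539, 0.037], [0.556, 0.23]] (array([639.5, 122.9]), array([195.7, 188.5]), 84.1)
fin [[0.731, -0.076], [0.75, -0.208], [0.549, -0.234], [0.531, -0.104]] (array([ 640.3, -155.8]), array([202.9, 133.1]), 7.9)
well [[0.681, -0.15]] 
carved [[0.679, -0.393]] 
[[331.4619   0.     318.2635]
 [  0.     331.4619 197.7807]
 [  0.       0.       1.    ]] [[ 0.0013 -0.9548 -0.2973  0.0759]
 [ 1.      0.001   0.0009  0.0008]
 [-0.0006 -0.2973  0.9548 -0.1419]
 [ 0.      0.      0.      1.    ]]
```

Run:
```python
from h import *
from station import robot
o=robot.get_obs(); print(go(o,[.53,.2,.25],90))
```

```text
(array([-43.74, -31.5 ,  -1.87]), np.float64(-0.328), 'jaw now 71.2 q7 -0.08')
```

apply_moves:
  motion:
    - [1,-43.7,-31.5,-1.9,-0.33]
    - [1,-43.7,-31.5,-1.9,-0.33]
    - [1,-43.7,-31.5,-1.9,-0.33]
    - [1,-43.7,-31.5,-1.9,-0.33]
    - [1,-43.7,-31.5,-1.9,-0.33]
    - [1,-43.7,-31.5,-1.9,-0.33]
    - [1,-43.7,-31.5,-1.9,-0.33]
    - [1,-43.7,-31.5,-1.9,-0.33]
    - [1,-43.7,-31.5,-1.9,-0.33]
    - [1,-43.7,-31.5,-1.9,-0.33]

```text
t: 2.3
tool_pos: [0.5317, 0.1961, 0.2506]
tcp_rot: [0.003, 1.0, -0.001, 0.001]
wrist_force: [-0.2, 0.9, 0.3]
width: 1.0
```

Run:
```python
from h import *
from station import robot
o=robot.get_obs(); r=robot.capture("wrist"); pickle.dump((o,r),open("w1.pkl","wb"))
print(o["t"],o["tool_pos"],o["qvel"].max(),go(o,o["tool_pos"]))
cv2.imwrite("pics/w1.png",r["image"][:,:,::-1])
for n in "patching_tray wedge sanding_block stain_tin".split():
    print(n,[(([round(float(v)) for v in b["box"]]),round(b["conf"],2)) for b in robot.search_frame("wrist",n)])
```

```text
2.3 [0.53171531 0.1961252  0.2505562 ] 0.014436671876343385 (array([0., 0., 0.]), np.float64(0.0), 'jaw now 89.7 q7 1.16')
patching_tray [([188, 169, 353, 323], 0.7)]
wedge [([237, 48, 327, 110], 0.84)]
sanding_block [([408, 157, 508, 214], 0.86)]
stain_tin [([390, 40, 462, 109], 0.77)]
```

View pics/w1.png

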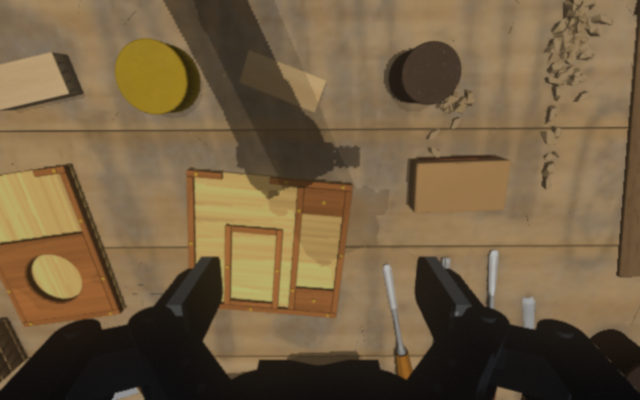

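Run:
```python
import cv2
a=cv2.imread("pics/w1.png")
cv2.imwrite("pics/w1a.png",cv2.resize(a[35:225,230:520],None,fx=2.75,fy=2.75,interpolation=cv2.INTER_CUBIC))
cv2.imwrite("pics/w1b.png",cv2.resize(a[160:325,180:360],None,fx=3.6,fy=3.6,interpolation=cv2.INTER_CUBIC))
```

```text
(no output)
```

View pics/w1a.png

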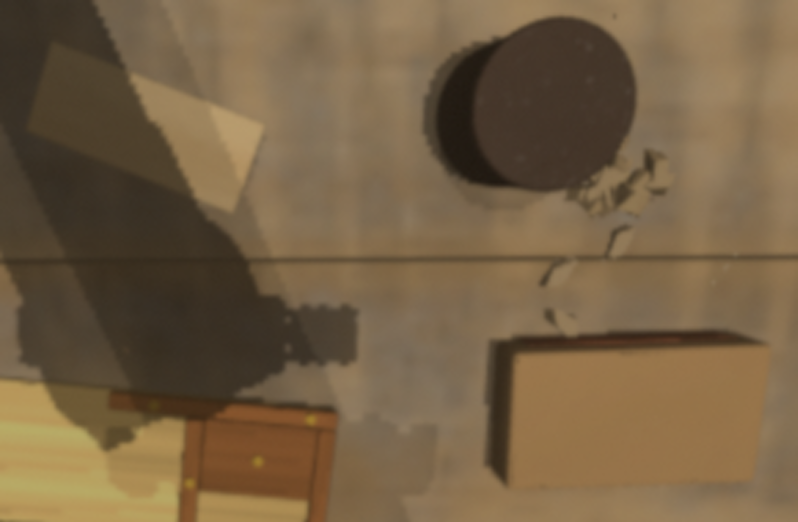

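View pics/w1b.png

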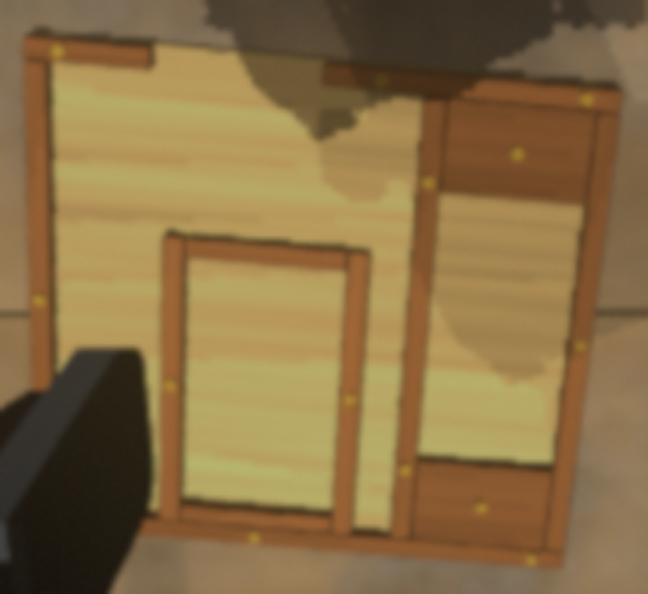

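```bash
cat >> h.py <<'E'
def fit(cap,obs,mp,px,g):
    """planar pose (x,y,yaw) of model points mp (mm, object frame; world z) seen at px"""
    K,D=cap["camera_matrix"],np.array(cap["dist_coeffs"])
    if "mount" in cap:
        T=np.eye(4); T[:3,:3]=R.from_quat(obs["tcp_rot"]).as_matrix(); T[:3,3]=obs["tool_pos"]
        T=np.linalg.inv(T@np.array(cap["mount"])); rv=cv2.Rodrigues(T[:3,:3])[0]; tv=T[:3,3]
    else: rv,tv=np.array(cap["rvec"]),np.array(cap["tvec"])
    mp=np.array(mp,float)/1000; px=np.array(px,float)
    def w(p):
        c,s=np.cos(p[2]),np.sin(p[2]); return np.c_[p[0]+c*mp[:,0]-s*mp[:,1],p[1]+s*mp[:,0]+c*mp[:,1],mp[:,2]]
    f=lambda p:(cv2.projectPoints(w(p),rv,tv,K,D)[0].reshape(-1,2)-px).ravel()
    s=least_squares(f,[g[0],g[1],np.radians(g[2])])
    return s.x[:2].round(4).tolist(),round(np.degrees(s.x[2]),1),"rms px %.2f"%np.sqrt((s.fun**2).mean())
E
python3 - <<'E'
from h import *
o,r=pickle.load(open("w1.pkl","rb"))
A=lambda l:np.array(l)/2.75+[230,35]-.3
B=lambda l:np.array(l)/3.6+[180,160]-.3
print("patch",fit(r,o,[(-94,-99,12),(-94,99,12),(94,99,12)],B([(24,35),(620,90),(560,566)]),(.64,.12,-6)))
bl=[(s*31,t*52.5,31) for s,t in [(-1,-1),(-1,1),(1,1),(1,-1)]]
print("block",fit(r,o,bl,A([(512,350),(769,345),(753,480),(507,487)]),(.55,.35,0)))
# wedge corners image: TL,TR,BR,BL
px=A([(50,42),(263,124),(234,212),(25,130)])
for yaw in (70-90-0,):
  for zz in (0,1):
    # long axis y; direction to image right = +world y
    h=lambda t:(22 if t>0 else 3)
    ends=[-1,1,1,-1]; sides=[-1,-1,1,1]
    if zz==0: m=[(s*18,t*45,h(t)) for s,t in zip(sides,ends)]; g=(.44,.155,-20)
    else: m=[(-s*18,-t*45,h(-t)) for s,t in zip(sides,ends)]; g=(.44,.155,160)
    print("wedge",zz,fit(r,o,m,px,g))
    print(pw(r,px,.012,o).round(4).tolist())
th=np.linspace(0,2*np.pi,9)[:-1]
p=A([(637,97),(555,190),(473,110),(565,16)])
q=pw(r,p,.063,o); print("tin",cv2.minEnclosingCircle((q*1000).astype(np.float32)))
d=pickle.load(open("cap0.pkl","rb"))
a=d["scene"]["image"][180:245,240:345,::-1]
cv2.imwrite("pics/sw.png",cv2.resize(a,None,fx=7,fy=7,interpolation=cv2.INTER_CUBIC))
E
```

```text
patch ([0.6424, 0.1302], np.float64(-5.6), 'rms px 0.85')
block ([0.5563, 0.3573], np.float64(1.6), 'rms px 1.60')
wedge 0 ([0.4423, 0.1571], np.float64(-20.5), 'rms px 0.54')
[[0.4114, 0.1231], [0.4413, 0.2048], [0.4748, 0.1932], [0.4432, 0.1111]]
wedge 1 ([0.4432, 0.1593], np.float64(159.6), 'rms px 1.74')
[[0.4114, 0.1231], [0.4413, 0.2048], [0.4748, 0.1932], [0.4432, 0.1111]]
tin ((437.8634033203125, 302.5464172363281), 27.597402572631836)
```

View pics/sw.png

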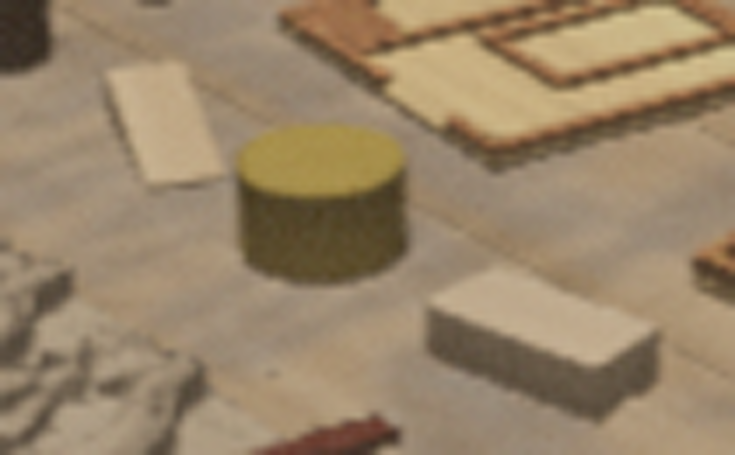

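Wrist picture: the tray corners, block top and tin are clear. The scene crop shows the wedge's thick end facing +y. The top and wrist estimates disagree by about 6 mm in y, so I'll check from close up with the wrist turned.

Run:
```python
from h import *
from station import robot
o=robot.get_obs(); print(go(o,[.556,.345,.16],179))
```

```text
(array([-2.8 , 14.3 ,  9.03]), np.float64(-1.548), 'jaw now 90.3 q7 1.16')
```

apply_moves:
  motion:
    - [1,-0.5,2,1.5,-0.17]
    - [1,-1,4,3,-0.35]
    - [1,-1.5,7,5,-0.52]
    - [1,-2,10,7,-0.7]
    - [1,-2.8,14.3,9,-0.88]
    - [1,-2.8,14.3,9,-1.06]
    - [1,-2.8,14.3,9,-1.24]
    - [1,-2.8,14.3,9,-1.42]
    - [1,-2.8,14.3,9,-1.55]
    - [1,-2.8,14.3,9,-1.55]

```text
t: 3.8
tool_pos: [0.5551, 0.3461, 0.1603]
tcp_rot: [-0.702, 0.712, 0.001, 0.0]
wrist_force: [-1.3, 0.8, -0.1]
width: 1.0
```

Run:
```python
from h import *
from station import robot
np.set_printoptions(suppress=True,precision=4)
for i in range(4):
    o=robot.get_obs(); r=robot.capture("wrist"); print(o["t"],o["tool_pos"],o["tcp_rot"],abs(o["qvel"]).max(),go(o,o["tool_pos"])[2])
pickle.dump((o,r),open("w2.pkl","wb"))
cv2.imwrite("pics/w2.png",r["image"][:,:,::-1])
for n in "sanding_block stain_tin".split():
    print(n,[(([round(float(v)) for v in b["box"]]),round(b["conf"],2)) for b in robot.search_frame("wrist",n)])
```

```text
3.8 [0.5551 0.3461 0.1603] [-0.7017  0.7125  0.0008  0.0001] 0.032323482890413896 jaw now 179.1 q7 2.38
3.85 [0.5553 0.3459 0.1603] [-0.7013  0.7129  0.0006  0.0001] 0.012479188182608488 jaw now 179.1 q7 2.38
3.9 [0.5554 0.3457 0.1603] [-0.7013  0.7129  0.0005  0.0001] 0.008919788968694007 jaw now 179.1 q7 2.38
3.95 [0.5556 0.3456 0.1603] [-0.7013  0.7129  0.0004  0.0001] 0.005901313314946383 jaw now 179.1 q7 2.38
sanding_block [([278, 137, 352, 259], 0.91), ([77, 0, 316, 60], 0.32)]
stain_tin [([417, 95, 522, 175], 0.68)]
```

View pics/w2.png

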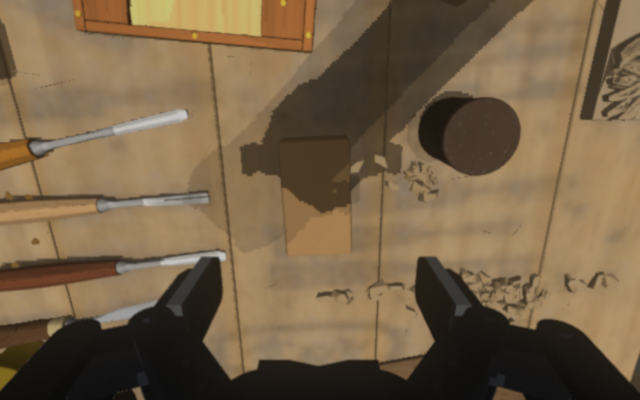

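Run:
```python
from h import *
from station import robot
o,r=pickle.load(open("w2.pkl","rb"))
# image up=-y world, right = -x
m=[(s*31,t*52.5,31) for s,t in [(1,-1),(-1,-1),(-1,1),(1,1)]]
print("block",fit(r,o,m,[(280,141),(348,139),(351.5,252.5),(286.5,255)],(.55,.35,0)))
q=pw(r,[(443.5,136),(520.5,136),(482,97),(482,175)],.063,o); print("tin",q.round(4).tolist(),cv2.minEnclosingCircle((q*1000).astype(np.float32)))
a=r["image"][120:270,265:365,::-1]
o=robot.get_obs(); print(o["tool_pos"],go(o,[.5555,.353,.16],0.5))
cv2.imwrite("pics/w2a.png",cv2.resize(a,None,fx=4,fy=4,interpolation=cv2.INTER_CUBIC))
```

```text
block ([0.5574, 0.3573], np.float64(1.4), 'rms px 2.51')
tin [[0.4657, 0.3002], [0.411, 0.3011], [0.4418, 0.274], [0.4346, 0.3292]] ((438.1899719238281, 301.61444091796875), 27.840513229370117)
[0.55581569 0.34523964 0.16035914] (array([-0.78,  0.04,  0.04]), np.float64(-0.025), 'jaw now 179.1 q7 2.38')
```

View pics/w2a.png

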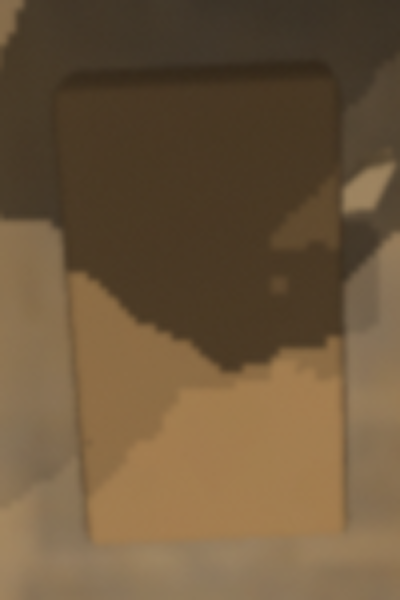

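apply_moves:
  motion:
    - [1,-1.2,-0.1,0,0.18]
    - [1,-1.2,-0.1,0,0.36]
    - [1,-1.2,-0.1,0,0.54]
    - [1,-1.2,-0.1,0,0.72]
    - [1,-1.2,-0.1,0,0.9]
    - [1,-1.2,-0.1,0,1.08]
    - [1,-1.2,-0.1,0,1.26]
    - [1,-1.2,-0.1,0,1.44]
    - [1,-1.2,-0.1,0,1.62]
    - [1,-1.2,-0.1,0,1.8]

```text
t: 5.35
tool_pos: [0.5569, 0.3574, 0.1604]
tcp_rot: [0.125, 0.992, 0.0, -0.0]
wrist_force: [0.2, -0.2, -0.9]
width: 0.997
```

```bash
cat > g.py <<'E'
import sys
from h import *
from station import robot
a=[float(v) for v in sys.argv[1:]]
o=robot.get_obs(); print(round(o["t"],2),o["tool_pos"].round(4),"w",round(o["width"],3),"j",o["joint_pos"].round(2)); print(go(o,a[:3],a[3] if len(a)>3 else None))
E
python3 g.py .557 .357 .09 1.5
```

```text
5.35 [0.5569 0.3574 0.1604] w 0.997 j [-0.75  0.51  0.16  1.65 -0.09  0.99  0.76]
(array([-0.03, -0.04,  7.04]), np.float64(1.293), 'jaw now 75.6 q7 0.76')
```

apply_moves:
  motion:
    - [1,0,0,0,0.18]
    - [1,0,0,1,0.36]
    - [1,0,0,2,0.54]
    - [1,0,0,3,0.72]
    - [1,0,0,4,0.9]
    - [1,0,0,5,1.08]
    - [1,0,0,6,1.26]
    - [1,0,0,7,1.29]
    - [1,0,0,11,1.29]
    - [1,0,0,14.8,1.29]

```text
t: 6.6
tool_pos: [0.5568, 0.3581, 0.0116]
tcp_rot: [0.696, 0.718, 0.001, -0.0]
wrist_force: [0.2, 0.0, -0.8]
width: 1.002
```

apply_moves:
  motion:
    - [1,0,0,0,0]
    - [0,0,0,0,0]
    - [-0.5,0,0,0,0]
    - [-1,0,0,0,0]
    - [-1,0,0,0,0]
    - [-1,0,0,0,0]
    - [-1,0,0,0,0]
    - [-1,0,0,-2,0]
    - [-1,0,0,-5,0]
    - [-1,0,0,-8,0]
  grip_force: 40

```text
t: 7.85
tool_pos: [0.5567, 0.3579, 0.0935]
tcp_rot: [0.696, 0.718, 0.001, -0.0]
wrist_force: [-0.0, -0.3, -1.3]
width: 0.689
```

```bash
python3 g.py .60 -.1 .22 8
python3 - <<'E'
from h import *
from station import robot
r=robot.capture("wrist");cv2.imwrite("pics/w3.png",r["image"][:,:,::-1])
E
```

```text
7.85 [0.5567 0.3579 0.0935] w 0.689 j [-0.95  0.62  0.45  1.71 -0.33  0.89 -0.32]
(array([-45.88,   2.87, -12.73]), np.float64(-0.108), 'jaw now 1.8 q7 -0.32')
```

View pics/w3.png

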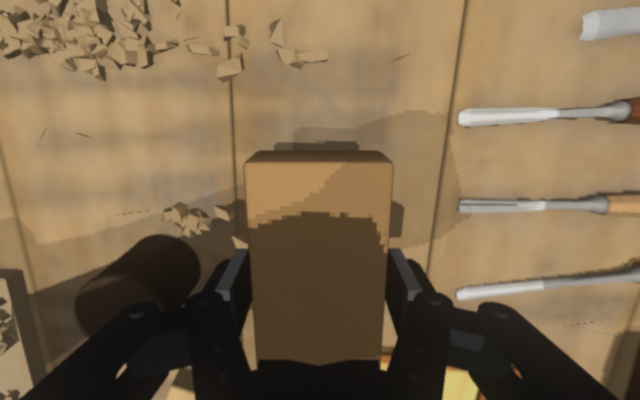

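Run:
```python
from h import *
from station import robot
o=robot.get_obs(); r=robot.capture("wrist")
h=o["tool_pos"][2]-.0116
m=[(s*31,t*52.5,31+h*1000) for s,t in [(-1,1),(1,1),(1,-1),(-1,-1)]]
print("held block",fit(r,o,m,[(245,162),(393,162),(382,359),(256,360)],(.556,.357,0)))
print(go(o,[.45,-.10,.2],8))
```

```text
held block ([0.5596, 0.363], np.float64(1.9), 'rms px 11.68')
(array([-45.48, -12.3 , -10.56]), np.float64(-0.108), 'jaw now 1.8 q7 -0.32')
```

apply_moves:
  motion:
    - [-1,0,0,-5,0]
    - [-1,-6,-2,-10.5,-0.1]
    - [-1,-12,-4,-10.5,-0.1]
    - [-1,-18,-5,-10.5,-0.1]
    - [-1,-24,-7,-10.5,-0.1]
    - [-1,-30,-8,-10.5,-0.1]
    - [-1,-36,-10,-10.5,-0.1]
    - [-1,-42,-11.5,-10.5,-0.11]
    - [-1,-45.5,-12.3,-10.5,-0.11]
    - [-1,-45.5,-12.3,-10.5,-0.11]

```text
t: 9.2
tool_pos: [0.4483, -0.1042, 0.198]
tcp_rot: [0.658, 0.753, 0.004, 0.001]
wrist_force: [0.6, 0.9, 0.0]
width: 0.691
```

Run:
```python
from h import *
from station import robot
for i in range(3): o=robot.get_obs(); r=robot.capture("wrist"); print(o["t"],o["tool_pos"])
print(go(o,[.45,-.10,.2],8),o["width"]); pickle.dump((o,r),open("w4.pkl","wb"))
cv2.imwrite("pics/w4.png",cv2.resize(r["image"][100:340,240:640,::-1],None,fx=2,fy=2,interpolation=cv2.INTER_CUBIC))
for n in ["finishing_tray","offcut"]:
    print(n,[(([round(float(v)) for v in b["box"]]),round(b["conf"],2)) for b in robot.search_frame("wrist",n)])
```

```text
9.2 [ 0.4482814  -0.10422481  0.19798231]
9.25 [ 0.44911921 -0.10169119  0.19784488]
9.3 [ 0.44966342 -0.10010947  0.19774545]
(array([ 0.01,  0.04, -0.23]), np.float64(0.001), 'jaw now 8.1 q7 0.44') 0.6895232657907511
finishing_tray [([391, 177, 601, 303], 0.93)]
offcut [([285, 144, 325, 146], 0.78)]
```

View pics/w4.png

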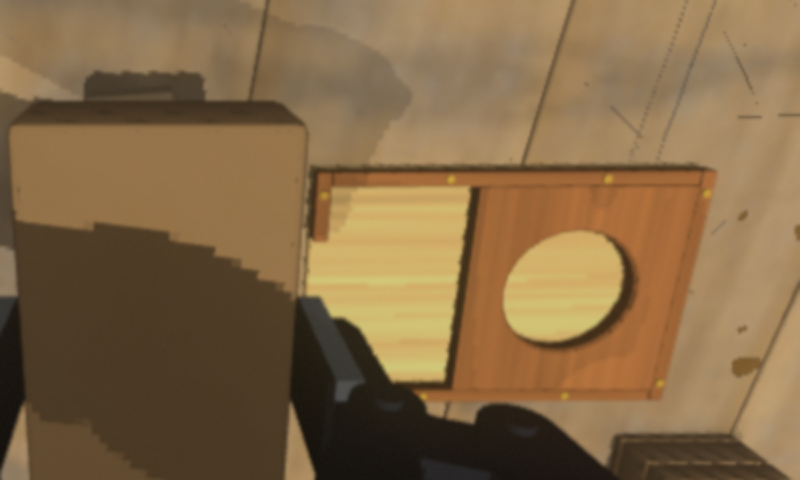

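```bash
python3 - <<'E'
from h import *
o,r=pickle.load(open("w4.pkl","rb"))
C=lambda l:np.array(l)/2+[240,100]-.25
print("fin",fit(r,o,[(-102,67.5,16),(102,67.5,16),(102,-67.5,16)],C([(313,173),(715,172),(660,399)]),(.64,-.15,8)))
print("well rim",pw(r,C([(569,288)]),.016,o))
for dz in (.0116,):
  h=(o["tool_pos"][2]-dz)*1000
  print("held",fit(r,o,[(-31,52.5,31+h),(31,52.5,31+h)],C([(10,124),(305,124)]),(.45,-.1,8)))
E
python3 g.py .58 -.156 .15 8
```

```text
fin ([0.6425, -0.1512], np.float64(8.5), 'rms px 0.64')
well rim [[ 0.6806049  -0.14263345]]
held ([0.45, -0.1004], np.float64(8.0), 'rms px 6.28')
9.45 [ 0.4503 -0.0987  0.1976] w 0.687 j [-0.48  0.17  0.69  2.09 -0.14  0.92  0.44]
(array([-7.57, 11.98,  4.81]), np.float64(0.005), 'jaw now 8.3 q7 0.44')
```

```bash
python3 g.py .587 -.162 .06 8.5
```

```text
9.45 [ 0.4503 -0.0987  0.1976] w 0.687 j [-0.48  0.17  0.69  2.09 -0.14  0.92  0.44]
(array([-8.31, 12.52, 13.81]), np.float64(-0.004), 'jaw now 8.3 q7 0.44')
```

apply_moves:
  motion:
    - [-1,-4,5,0,0]
    - [-1,-7,10,3,0]
    - [-1,-8.3,12.5,7,0]
    - [-1,-8.3,12.5,11,0]
    - [-1,-8.3,12.5,13.8,0]
    - [-1,-8.3,12.5,13.8,0]
    - [-1,-8.3,12.5,13.8,0]
    - [-1,-8.3,12.5,13.8,0]
    - [-1,-8.3,12.5,13.8,0]
    - [-1,-8.3,12.5,13.8,0]

```text
t: 10.7
tool_pos: [0.5871, -0.1619, 0.0608]
tcp_rot: [0.654, 0.756, 0.005, 0.001]
wrist_force: [-0.3, 0.0, 0.0]
width: 0.688
```

```bash
python3 g.py .587 -.162 .019 8.5
```

```text
10.7 [ 0.5871 -0.1619  0.0608] w 0.688 j [-0.21  0.61  0.57  1.87 -0.47  0.79  0.76]
(array([-0.03, -0.05,  4.18]), np.float64(-0.004), 'jaw now 8.3 q7 0.76')
```

apply_moves:
  motion:
    - [-1,0,0,2,0]
    - [-1,0,0,4,0]
    - [-1,0,0,4.2,0]
    - [-1,0,0,4.2,0]
    - [0.7,0,0,4.2,0]
    - [0.7,0,0,4.2,0]
    - [1,0,0,4.2,0]
    - [1,0,0,1,0]
    - [1,0,0,-5,0]
    - [1,0,0,-10,0]

```text
t: 11.95
tool_pos: [0.5864, -0.1628, 0.1624]
tcp_rot: [0.654, 0.756, 0.005, 0.001]
wrist_force: [0.6, -0.3, -0.2]
width: 1.0
```

```bash
python3 - <<'E'
from h import *
from station import robot
for i in range(3): o=robot.get_obs(); r=robot.capture("wrist")
print(o["t"],o["tool_pos"]); pickle.dump((o,r),open("w5.pkl","wb"))
cv2.imwrite("pics/w5.png",r["image"][:,:,::-1])
E
python3 g.py .446 -.117 .15 105
```

```text
12.05 [ 0.58966884 -0.16442751  0.16648266]
12.1 [ 0.588  -0.1633  0.1636] w 1.002 j [-0.28  0.49  0.66  1.8  -0.37  0.96  0.68]
(array([  6.63, -13.4 ,   1.19]), np.float64(1.454), 'jaw now 8.3 q7 0.68')
```

View pics/w5.png

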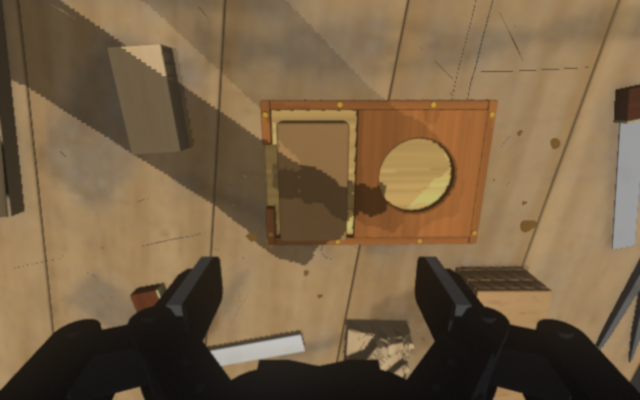

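Run:
```python
from h import *
o,r=pickle.load(open("w5.pkl","rb"))
print("fin",fit(r,o,[(-102,67.5,16),(102,67.5,16),(102,-67.5,16),(-102,-67.5,16)],[(262,101),(497,101),(474,243),(268,243)],(.64,-.15,8)))
print("well",pw(r,[(416,174)],.016,o))
print("block",fit(r,o,[(s*28,t*49.5,37) for s,t in [(-1,1),(1,1),(1,-1),(-1,-1)]],[(277,122),(350,122),(347,238),(278,238)],(.59,-.16,8)))
# offcut: y along world ~ -y; yaw~14
print("offcut",fit(r,o,[(s*21,t*42.5,24) for s,t in [(-1,1),(1,1),(1,-1),(-1,-1)]],[(109,48),(162,44),(179.5,150),(131,153)],(.44,-.12,14)))
```

```text
fin ([0.644, -0.1512], np.float64(8.0), 'rms px 1.97')
well [[ 0.6797815 -0.1430159]]
block ([0.5874, -0.1589], np.float64(7.7), 'rms px 1.86')
offcut ([0.4436, -0.1136], np.float64(10.8), 'rms px 1.40')
```

```bash
python3 g.py .4435 -.1135 .06 12.5
```

```text
12.1 [ 0.588  -0.1633  0.1636] w 1.002 j [-0.28  0.49  0.66  1.8  -0.37  0.96  0.68]
(array([  6.97, -13.73,  10.19]), np.float64(-0.073), 'jaw now 8.3 q7 0.68')
```

apply_moves:
  motion:
    - [1,2,-5,0,-0.07]
    - [1,4.5,-9,1,-0.07]
    - [1,7,-13.7,4,-0.07]
    - [1,7,-13.7,8,-0.07]
    - [1,7,-13.7,10.2,-0.07]
    - [1,7,-13.7,10.2,-0.07]
    - [1,7,-13.7,10.2,-0.07]
    - [1,7,-13.7,10.2,-0.07]
    - [1,7,-13.7,10.2,-0.07]
    - [1,7,-13.7,10.2,-0.07]

```text
t: 13.35
tool_pos: [0.444, -0.1132, 0.0603]
tcp_rot: [0.627, 0.779, 0.007, 0.004]
wrist_force: [0.7, 0.4, 1.0]
width: 0.998
```

```bash
python3 g.py .4435 -.1135 .010 12.5
```

```text
13.35 [ 0.444  -0.1132  0.0603] w 0.998 j [-0.31  0.41  0.59  2.22 -0.42  0.6   0.8 ]
(array([-0.04, -0.14,  5.03]), np.float64(-0.003), 'jaw now 12.3 q7 0.80')
```

apply_moves:
  motion:
    - [1,0,0,2.5,0]
    - [1,0,0,5,0]
    - [1,0,0,5,0]
    - [-1,0,0,5,0]
    - [-1,0,0,5,0]
    - [-1,0,0,5,0]
    - [-1,0,0,5,0]
    - [-1,0,0,2,0]
    - [-1,0,0,-4,0]
    - [-1,0,0,-10,0]

```text
t: 14.6
tool_pos: [0.4421, -0.1138, 0.162]
tcp_rot: [0.627, 0.779, 0.006, 0.003]
wrist_force: [0.5, 0.8, -0.3]
width: 0.478
```

```bash
python3 g.py .46 .10 .2 84.4
```

```text
14.6 [ 0.4421 -0.1138  0.162 ] w 0.478 j [-0.48  0.23  0.75  2.15 -0.22  0.83  0.62]
(array([20.52,  6.35, -3.65]), np.float64(-1.259), 'jaw now 12.3 q7 0.62')
```

```bash
python3 g.py .60 -.04 .2 84.4
```

```text
14.6 [ 0.4421 -0.1138  0.162 ] w 0.478 j [-0.48  0.23  0.75  2.15 -0.22  0.83  0.62]
(array([ 3.86, 17.05, -3.54]), np.float64(-1.259), 'jaw now 12.3 q7 0.62')
```

apply_moves:
  motion:
    - [-1,0.5,3,-2,-0.18]
    - [-1,1,6,-3.5,-0.36]
    - [-1,2,9,-3.5,-0.54]
    - [-1,3,12,-3.5,-0.72]
    - [-1,3.9,15,-3.5,-0.9]
    - [-1,3.9,17,-3.5,-1.08]
    - [-1,3.9,17,-3.5,-1.26]
    - [-1,3.9,17,-3.5,-1.26]
    - [-1,3.9,17,-3.5,-1.26]
    - [-1,3.9,17,-3.5,-1.26]

```text
t: 15.85
tool_pos: [0.5992, -0.0398, 0.1997]
tcp_rot: [0.049, 0.999, 0.003, 0.007]
wrist_force: [-0.4, 0.0, -0.7]
width: 0.483
```

Run:
```python
from h import *
from station import robot
for i in range(5): o=robot.get_obs(); r=robot.capture("wrist"); print(o["tool_pos"].round(4),o["tcp_rot"].round(4))
pickle.dump((o,r),open("w6.pkl","wb"))
cv2.imwrite("pics/w6.png",cv2.resize(r["image"][60:340,230:620,::-1],None,fx=2,fy=2,interpolation=cv2.INTER_CUBIC))
```

```text
[ 0.5992 -0.0398  0.1997] [0.0489 0.9988 0.0032 0.0067]
[ 0.5993 -0.0397  0.1997] [0.0487 0.9988 0.0032 0.0067]
[ 0.5993 -0.0397  0.1997] [0.0486 0.9988 0.0032 0.0067]
[ 0.5994 -0.0397  0.1996] [0.0485 0.9988 0.0032 0.0067]
[ 0.5994 -0.0396  0.1996] [0.0484 0.9988 0.0032 0.0066]
```

View pics/w6.png

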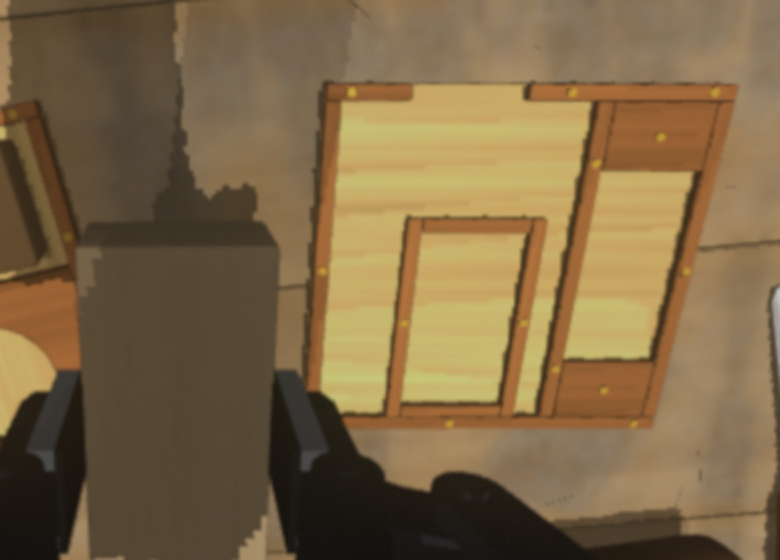

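Run:
```python
from h import *
o,r=pickle.load(open("w6.pkl","rb"))
C=lambda l:np.array(l)/2+[230,60]-.25
p=fit(r,o,[(-94,-99,12),(-94,99,12),(94,99,12)],C([(328,84),(737,86),(653,429)]),(.64,.12,-6)); print("patch",p)
h=(o["tool_pos"][2]-.010)*1000+24
f=fit(r,o,[(-21,42.5,h),(21,42.5,h)],C([(80,247),(277,247)]),(.6,-.04,84.4)); print("held",f, o["tool_pos"])
c=np.array(p[0]);a=np.radians(p[1]);M=np.array([[np.cos(a),-np.sin(a)],[np.sin(a),np.cos(a)]])
for n,q in [("square",(0,-29)),("sq grasp",(-65,-29)),("offcut",(29.5,-17)),("wedge",(0,66))]: print(n,(c+M@np.array(q)/1000).round(4))
```

```text
patch ([0.6435, 0.129], np.float64(-5.6), 'rms px 0.94')
held ([0.5998, -0.0386], np.float64(84.4), 'rms px 2.59') [ 0.59937114 -0.0396428   0.19960467]
square [0.6407 0.1001]
sq grasp [0.576  0.1065]
offcut [0.6712 0.1092]
wedge [0.6499 0.1947]
```

```bash
python3 g.py .671 .1085 .06 84.4
```

```text
16.1 [ 0.5994 -0.0397  0.1996] w 0.481 j [-0.33  0.39  0.43  1.78 -0.2   1.    1.65]
(array([-5.51, 15.34, 14.14]), np.float64(0.001), 'jaw now 84.5 q7 1.65')
```

apply_moves:
  motion:
    - [-1,-2,5,0,0]
    - [-1,-4,10,2,0]
    - [-1,-5.5,15.3,5,0]
    - [-1,-5.5,15.3,9,0]
    - [-1,-5.5,15.3,14,0]
    - [-1,-5.5,15.3,14,0]
    - [-1,-5.5,15.3,14,0]
    - [-1,-5.5,15.3,14,0]
    - [-1,-5.5,15.3,14,0]
    - [-1,-5.5,15.3,14,0]

```text
t: 17.35
tool_pos: [0.6712, 0.1082, 0.0625]
tcp_rot: [0.048, 0.999, 0.004, 0.007]
wrist_force: [-0.3, 0.1, -0.3]
width: 0.476
```

```bash
python3 g.py .671 .1085 .018 84.4
```

```text
17.35 [0.6712 0.1082 0.0625] w 0.476 j [-0.45  0.66  0.34  1.69 -0.29  0.83  1.49]
(array([ 0.09, -0.01,  4.45]), np.float64(0.001), 'jaw now 84.5 q7 1.49')
```

apply_moves:
  motion:
    - [-1,0,0,2,0]
    - [-1,0,0,4.4,0]
    - [-1,0,0,4.4,0]
    - [-1,0,0,4.4,0]
    - [0.4,0,0,4.4,0]
    - [0.4,0,0,4.4,0]
    - [0.4,0,0,4.4,0]
    - [0.6,0,0,1,0]
    - [1,0,0,-5,0]
    - [1,0,0,-10,0]

```text
t: 18.6
tool_pos: [0.67, 0.1075, 0.1647]
tcp_rot: [0.048, 0.999, 0.004, 0.008]
wrist_force: [0.7, 0.9, 0.1]
width: 0.998
```

```bash
python3 g.py .4423 .1571 .15 -20.5; python3 g.py .438 .302 .2 60
```

```text
18.6 [0.67   0.1075 0.1647] w 0.998 j [-0.48  0.54  0.39  1.63 -0.24  1.    1.45]
(array([23.16,  2.72,  1.13]), np.float64(-1.31), 'jaw now 84.5 q7 1.45')
18.6 [0.67   0.1075 0.1647] w 0.998 j [-0.48  0.54  0.39  1.63 -0.24  1.    1.45]
(array([24.91, 17.14, -3.78]), np.float64(0.427), 'jaw now 84.5 q7 1.45')
```

```bash
python3 g.py .4497 .1767 .13 84.5
```

```text
18.6 [0.67   0.1075 0.1647] w 0.998 j [-0.48  0.54  0.39  1.63 -0.24  1.    1.45]
(array([22.65,  4.73,  3.15]), np.float64(-0.001), 'jaw now 84.5 q7 1.45')
```

apply_moves:
  motion:
    - [1,3,0.5,0,0.18]
    - [1,6,1,0,0.36]
    - [1,9,2,0,0.54]
    - [1,12,3,0,0.72]
    - [1,15,4,0,0.9]
    - [1,18,4.7,0,1.08]
    - [1,21,4.7,1,1.26]
    - [1,22.6,4.7,2,1.44]
    - [1,22.6,4.7,3,1.62]
    - [1,22.6,4.7,3.2,1.8]

```text
t: 19.85
tool_pos: [0.4495, 0.1765, 0.1293]
tcp_rot: [0.814, 0.581, 0.008, 0.002]
wrist_force: [-0.3, -0.5, 0.6]
width: 1.003
```

Run:
```python
from h import *
from station import robot
for i in range(5): o=robot.get_obs(); r=robot.capture("wrist")
print(o["tool_pos"].round(4),go(o,[.4497,.1767,.13],-20.5))
pickle.dump((o,r),open("w7.pkl","wb"))
cv2.imwrite("pics/w7.png",cv2.resize(r["image"][80:330,180:460,::-1],None,fx=2.4,fy=2.4,interpolation=cv2.INTER_CUBIC))
```

```text
[0.4502 0.1765 0.1297] (array([ 0.  , -0.05, -0.03]), np.float64(0.035), 'jaw now -18.5 q7 -0.39')
```

View pics/w7.png

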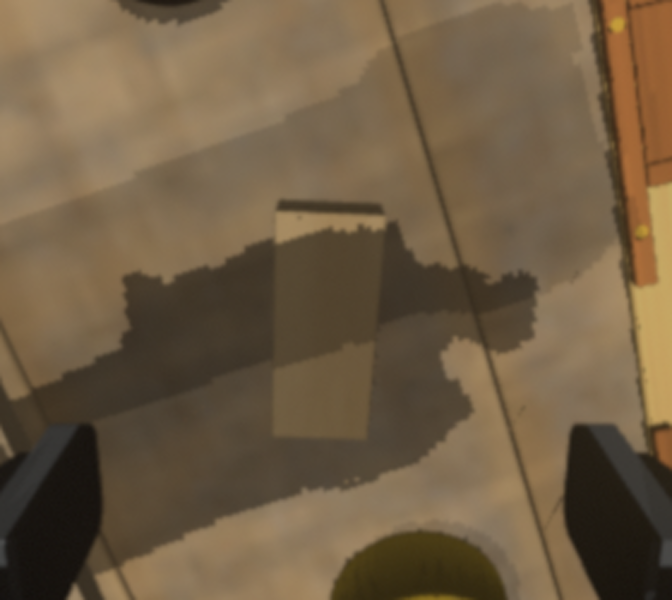

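Run:
```python
from h import *
o,r=pickle.load(open("w7.pkl","rb"))
C=lambda l:np.array(l)/2.4+[180,80]-.3
p=fit(r,o,[(-18,45,22),(18,45,22),(18,-45,3),(-18,-45,3)],C([(277,211),(385,216),(367,440),(273,437)]),(.44,.157,-20)); print(p)
a=np.radians(p[1]); g=np.array(p[0])+.020*np.array([-np.sin(a),np.cos(a)]); print(g); print(go(o,[*g,.006],p[1]))
```

```text
([0.4428, 0.1567], np.float64(-21.0), 'rms px 0.52')
[0.44996736 0.17537161]
(array([-0.26, -0.16, 12.37]), np.float64(0.044), 'jaw now -18.5 q7 -0.39')
```

apply_moves:
  motion:
    - [1,-0.2,-0.15,4,0.044]
    - [1,-0.2,-0.15,8,0.044]
    - [1,-0.2,-0.15,12.2,0.044]
    - [1,-0.2,-0.15,12.2,0.044]
    - [-1,-0.2,-0.15,12.2,0.044]
    - [-1,-0.2,-0.15,12.2,0.044]
    - [-1,-0.2,-0.15,12.2,0.044]
    - [-1,-0.2,-0.15,12.2,0.044]
    - [-1,-0.2,-0.15,8,0.044]
    - [-1,-0.2,-0.15,2,0.044]

```text
t: 21.35
tool_pos: [0.4476, 0.175, 0.1106]
tcp_rot: [0.824, 0.566, 0.007, 0.002]
wrist_force: [1.0, 1.2, 0.4]
width: 0.408
```

```bash
python3 g.py .6499 .1947 .12 84.4; python3 -c "
from station import robot
print(robot.get_obs()['wrist_force'])"
```

```text
21.35 [0.4476 0.175  0.1106] w 0.408 j [-1.13  0.4   0.84  2.15 -0.43  0.75 -0.38]
(array([ 9.11, 18.18, -0.64]), np.float64(1.301), 'jaw now -21.0 q7 -0.38')
[0.96185988 1.2293906  0.42741917]
```

```bash
python3 g.py .6698 .1927 .12 84.4
```

```text
21.35 [0.4476 0.175  0.1106] w 0.408 j [-1.13  0.4   0.84  2.15 -0.43  0.75 -0.38]
(array([ 9.64, 20.11, -0.61]), np.float64(1.301), 'jaw now -21.0 q7 -0.38')
```

apply_moves:
  motion:
    - [-1,1,3,-1,0.18]
    - [-1,3,6,-1,0.36]
    - [-1,5,10,-1,0.54]
    - [-1,7,14,-1,0.72]
    - [-1,9,18,-1,0.9]
    - [-1,9.6,20.1,-1,1.08]
    - [-1,9.6,20.1,-1,1.26]
    - [-1,9.6,20.1,-1,1.3]
    - [-1,9.6,20.1,4,1.3]
    - [-1,9.6,20.1,4,1.3]

```text
t: 22.6
tool_pos: [0.6671, 0.1935, 0.0707]
tcp_rot: [0.999, -0.047, 0.003, -0.003]
wrist_force: [-0.4, 0.9, -0.3]
width: 0.403
```

```bash
python3 g.py .6698 .1927 .016 84.4
```

```text
22.6 [0.6671 0.1935 0.0707] w 0.403 j [-0.94  0.88  1.    1.66 -0.84  1.07 -1.34]
(array([0.24, 0.08, 5.48]), np.float64(0.003), 'jaw now -95.4 q7 -1.34')
```

apply_moves:
  motion:
    - [-1,0.2,0.1,2,0]
    - [-1,0.2,0.1,4,0]
    - [-1,0.2,0.1,5.5,0]
    - [-1,0.2,0.1,5.5,0]
    - [-1,0.2,0.1,5.5,0]
    - [0.2,0.2,0.1,5.5,0]
    - [0.2,0.2,0.1,5.5,0]
    - [0.2,0.2,0.1,5.5,0]
    - [0.4,0.2,0.1,1,0]
    - [1,0.2,0.1,-5,0]

```text
t: 23.85
tool_pos: [0.6675, 0.1922, 0.1204]
tcp_rot: [0.999, -0.047, 0.002, -0.002]
wrist_force: [1.2, 1.1, -0.4]
width: 0.889
```

```bash
python3 g.py .438 .302 .16 -55; python3 g.py .438 .302 .16 -80
```

```text
23.85 [0.6675 0.1922 0.1204] w 0.889 j [-0.96  0.84  1.05  1.63 -0.79  1.14 -1.38]
(array([-23.87,  -8.79,  -4.01]), np.float64(-0.705), 'jaw now -95.4 q7 -1.38')
23.85 [0.6675 0.1922 0.1204] w 0.889 j [-0.96  0.84  1.05  1.63 -0.79  1.14 -1.38]
(array([-23.87,  -8.79,  -4.01]), np.float64(-0.269), 'jaw now -95.4 q7 -1.38')
```

apply_moves:
  motion:
    - [1,-2,0,-3,-0.15]
    - [1,-6,-1,-4,-0.3]
    - [1,-12,-3,-4,-0.44]
    - [1,-18,-6,-4,-0.44]
    - [1,-23.9,-8.8,-4,-0.44]
    - [1,-23.9,-8.8,-4,-0.44]
    - [1,-23.9,-8.8,-3,-0.44]
    - [1,-23.9,-8.8,0,-0.44]
    - [1,-23.9,-8.8,0,-0.44]
    - [1,-23.9,-8.8,0,-0.44]

```text
t: 25.1
tool_pos: [0.4396, 0.301, 0.1205]
tcp_rot: [0.985, 0.171, 0.003, -0.001]
wrist_force: [0.7, 0.2, 1.1]
width: 0.998
```

```bash
python3 g.py .438 .302 .025
python3 - <<'E'
from h import *
from station import robot
for i in range(3): o=robot.get_obs(); r=robot.capture("wrist")
pickle.dump((o,r),open("w8.pkl","wb"))
g=robot.search_frame("wrist","stain_tin"); print(g, o["tool_pos"])
im=cv2.cvtColor(r["image"],cv2.COLOR_RGB2HSV)
for b in g[:1]:
    x0,y0,x1,y1=b["box"]; print(pw(r,[((x0+x1)/2,(y0+y1)/2)],.063,o))
E
```

```text
25.1 [0.4396 0.301  0.1205] w 0.998 j [-1.46  0.58  1.08  2.03 -0.66  0.92 -1.26]
(array([-0.17, -0.13,  9.55]), np.float64(0.0), 'jaw now -70.4 q7 -1.26')
[{'box': [565.2, 256.1, 640.0, 356.6], 'conf': 0.69}, {'box': [274.9, 158.0, 361.6, 260.4], 'conf': 0.58}] [0.43924586 0.30177728 0.12077314]
[[0.44561767 0.09485658]]
```

apply_moves:
  motion:
    - [1,-0.1,0,3,0]
    - [1,-0.1,0,6,0]
    - [1,-0.1,0,9.5,0]
    - [1,-0.1,0,9.5,0]
    - [0.5,-0.1,0,9.5,0]
    - [0,-0.1,0,9.5,0]
    - [-0.5,-0.1,0,9.5,0]
    - [-1,-0.1,0,9.5,0]
    - [-1,-0.1,0,9.5,0]
    - [-1,-0.1,0,9.5,0]
  grip_force: 45

```text
t: 26.55
tool_pos: [0.4394, 0.3028, 0.0274]
tcp_rot: [0.985, 0.172, 0.004, -0.003]
wrist_force: [0.1, -0.7, 6.1]
width: 0.644
```

```bash
python3 g.py .6805 -.145 .16 -75
```

```text
26.55 [0.4394 0.3028 0.0274] w 0.644 j [-1.34  0.7   0.91  2.08 -0.83  0.76 -1.13]
(array([  7.66,  50.24, -13.37]), np.float64(0.083), 'jaw now -70.2 q7 -1.13')
```

apply_moves:
  motion:
    - [-1,0,0,-1,0]
    - [-1,0,0,-4,0]
    - [-1,0,0,-8,0]
    - [-1,0.5,3,-12,0.02]
    - [-1,1,7,-13.4,0.04]
    - [-1,1.8,12,-13.4,0.06]
    - [-1,2.6,17,-13.4,0.08]
    - [-1,3.4,22,-13.4,0.08]
    - [-1,4.2,27,-13.4,0.08]
    - [-1,5,32,-13.4,0.08]

```text
t: 27.8
tool_pos: [0.5942, 0.0165, 0.1614]
tcp_rot: [0.991, 0.132, 0.004, -0.003]
wrist_force: [0.4, 0.6, -0.9]
width: 0.642
```

```bash
python3 g.py .6805 -.145 .13 -75
```

```text
27.8 [0.5942 0.0165 0.1614] w 0.642 j [-0.82  0.6   1.04  1.85 -0.61  1.04 -0.83]
(array([ 4.07, 17.86,  3.09]), np.float64(0.004), 'jaw now -74.8 q7 -0.83')
```

apply_moves:
  motion:
    - [-1,1,5,0,0]
    - [-1,2,9,0,0]
    - [-1,3,13,1,0]
    - [-1,3.7,16,2,0]
    - [-1,4.1,17.9,4,0]
    - [-1,4.1,17.9,6,0]
    - [-1,4.1,17.9,7,0]
    - [-1,4.1,17.9,7,0]
    - [-1,4.1,17.9,7,0]
    - [-1,4.1,17.9,7,0]

```text
t: 29.05
tool_pos: [0.6817, -0.1448, 0.0919]
tcp_rot: [0.991, 0.133, 0.005, -0.003]
wrist_force: [0.1, -0.1, -2.1]
width: 0.644
```

```bash
python3 g.py .6805 -.145 .0355
python3 - <<'E'
from h import *
from station import robot
o=robot.get_obs(); r=robot.capture("wrist")
cv2.imwrite("pics/w9.png",cv2.resize(r["image"][:,100:540,::-1],None,fx=1.5,fy=1.5))
E
```

```text
29.05 [ 0.6817 -0.1448  0.0919] w 0.644 j [-0.4   0.81  0.9   1.64 -0.72  1.05 -0.58]
(array([-0.18,  0.02,  5.64]), np.float64(0.0), 'jaw now -74.8 q7 -0.58')
```

View pics/w9.png

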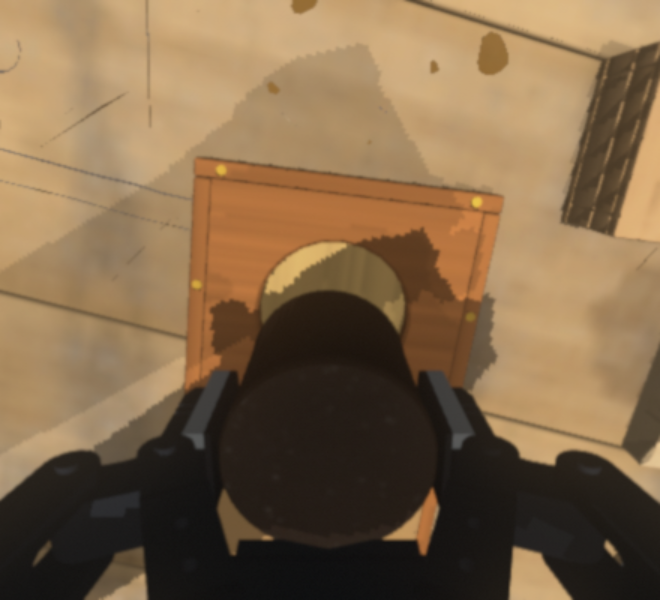

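apply_moves:
  motion:
    - [-1,-0.1,0,2,0]
    - [-1,-0.1,0,4,0]
    - [-1,-0.1,0,5.2,0]
    - [-1,-0.1,0,5.7,0]
    - [-1,-0.1,0,5.7,0]
    - [-1,-0.1,0,5.7,0]
    - [0.3,-0.1,0,5.7,0]
    - [0.6,-0.1,0,5.7,0]
    - [1,-0.1,0,5.7,0]
    - [1,-0.1,0,5.7,0]

```text
t: 30.35
tool_pos: [0.6814, -0.1448, 0.035]
tcp_rot: [0.991, 0.132, 0.005, -0.003]
wrist_force: [0.1, -0.6, 1.0]
width: 0.998
```

apply_moves:
  motion:
    - [1,0,0,-2,0]
    - [1,0,0,-6,0]
    - [1,0,0,-11,0]
    - [1,0,0,-16,0]
    - [1,0,0,-16,0]
    - [1,0,0,-16,0]
    - [1,0,0,-16,0]
    - [1,0,0,-16,0]
    - [1,0,0,-16,0]
    - [1,0,0,-16,0]

```text
t: 31.6
tool_pos: [0.6797, -0.146, 0.1947]
tcp_rot: [0.991, 0.132, 0.005, -0.003]
wrist_force: [-0.3, 0.2, 0.1]
width: 1.002
```

```bash
python3 - <<'E'
from h import *
from station import robot
o=robot.get_obs(); r=robot.capture("wrist"); pickle.dump((o,r),open("w10.pkl","wb"))
g=robot.search_frame("wrist","stain_tin"); print([(np.round(b["box"]),round(b["conf"],2)) for b in g], o["tool_pos"])
h=cv2.cvtColor(r["image"],cv2.COLOR_RGB2GRAY)
E
python3 g.py .449 -.357 .16 20; python3 g.py .449 -.357 .16 -160
```

```text
[(array([286., 146., 355., 223.]), 0.95)] [ 0.67973708 -0.14597215  0.19467088]
31.7 [ 0.6798 -0.146   0.1949] w 1.002 j [-0.44  0.71  0.98  1.57 -0.63  1.2  -0.65]
(array([-27.85,  14.32,   3.13]), np.float64(1.487), 'jaw now -74.8 q7 -0.65')
31.7 [ 0.6798 -0.146   0.1949] w 1.002 j [-0.44  0.71  0.98  1.57 -0.63  1.2  -0.65]
(array([-27.85,  14.32,   3.13]), np.float64(1.487), 'jaw now -74.8 q7 -0.65')
```

apply_moves:
  motion:
    - [1,-3,1.5,0,-0.18]
    - [1,-7,3.5,0,-0.36]
    - [1,-11,5.5,0,-0.54]
    - [1,-15,7.5,0,-0.72]
    - [1,-19,9.5,0,-0.9]
    - [1,-23,11.5,1,-1.08]
    - [1,-27,13.5,2,-1.26]
    - [1,-27.7,13.8,3,-1.44]
    - [1,-27.7,13.8,4,-1.62]
    - [1,-27.7,13.8,4,-1.63]

```text
t: 32.95
tool_pos: [0.4485, -0.3516, 0.1509]
tcp_rot: [0.584, 0.811, 0.006, 0.001]
wrist_force: [-0.7, 0.6, 0.3]
width: 1.003
```

Run:
```python
from h import *
from station import robot
for i in range(5): o=robot.get_obs(); r=robot.capture("wrist")
print(o["tool_pos"].round(4),go(o,[.4495,-.352,.15],18.5),o["joint_pos"].round(2))
pickle.dump((o,r),open("w11.pkl","wb"))
g=robot.search_frame("wrist","try_square"); print([(np.round(b["box"]),round(b["conf"],2)) for b in g])
cv2.imwrite("pics/w11.png",cv2.resize(r["image"][60:360,210:530,::-1],None,fx=2,fy=2,interpolation=cv2.INTER_CUBIC))
```

```text
[ 0.4495 -0.3517  0.1517] (array([-0.03, -0.01,  0.17]), np.float64(0.001), 'jaw now 18.5 q7 1.22') [ 0.13  0.43  0.61  1.9  -0.32  0.91  1.22]
[(array([302., 124., 472., 247.]), 0.65)]
```

View pics/w11.png

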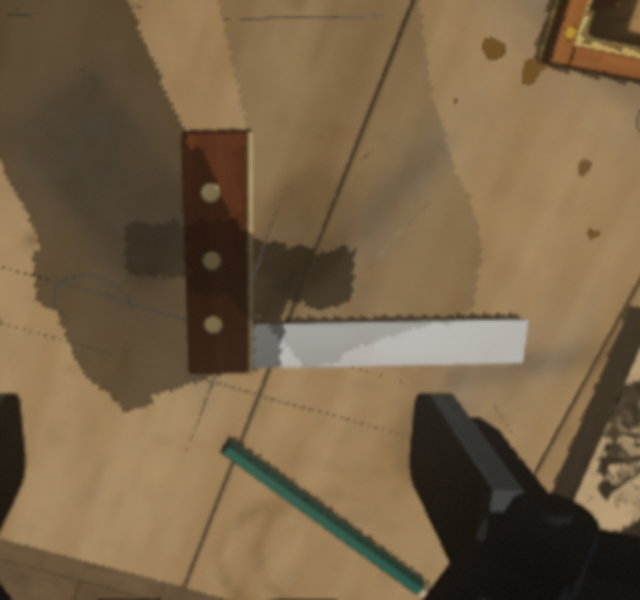

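Run:
```python
from h import *
o,r=pickle.load(open("w11.pkl","rb"))
C=lambda l:np.array(l)/2+[210,60]-.25
p=fit(r,o,[(-79,55,15),(-51,55,15),(-51,-55,15),(-79,-55,15),(79,-33,9),(79,-55,9)],C([(182,130),(251,130),(250,371),(189,372),(527,319),(524,363)]),(.51,-.33,18)); print(p)
a=np.radians(p[1]); M=np.array([[np.cos(a),-np.sin(a)],[np.sin(a),np.cos(a)]])
g=np.array(p[0])+M@[-.065,-0.004]; print(g); print(go(o,[*g,.007],p[1]))
```

```text
([0.5136, -0.3308], np.float64(19.1), 'rms px 0.62')
[ 0.45348719 -0.35584896]
(array([-0.56,  0.08, 14.47]), np.float64(-0.01), 'jaw now 18.5 q7 1.22')
```

apply_moves:
  motion:
    - [1,-0.5,0.1,4,-0.01]
    - [1,-0.55,0.1,8,-0.01]
    - [1,-0.55,0.1,12,-0.01]
    - [1,-0.55,0.1,14.4,-0.01]
    - [1,-0.55,0.1,14.4,-0.01]
    - [0,-0.55,0.1,14.4,-0.01]
    - [-1,-0.55,0.1,14.4,-0.01]
    - [-1,-0.55,0.1,14.4,-0.01]
    - [-1,-0.55,0.1,14.4,-0.01]
    - [-1,-0.55,0.1,14.4,-0.01]
  grip_force: 70

```text
t: 34.5
tool_pos: [0.454, -0.3559, 0.009]
tcp_rot: [0.58, 0.815, 0.006, 0.003]
wrist_force: [-1.0, 0.3, 6.2]
width: 0.301
```

```bash
python3 g.py .55 .05 .18 -5.6
```

```text
34.5 [ 0.454  -0.3559  0.009 ] w 0.301 j [ 0.25  0.64  0.48  1.97 -0.49  0.65  1.37]
(array([ 35.23,  22.6 , -16.76]), np.float64(0.432), 'jaw now 19.1 q7 1.37')
```

apply_moves:
  motion:
    - [-1,0,0,-2,0]
    - [-1,0,0,-7,0]
    - [-1,0,0,-12,0]
    - [-1,3,2,-16,0.1]
    - [-1,8,5,-16,0.2]
    - [-1,13,8,-16,0.3]
    - [-1,18,11,-16,0.43]
    - [-1,23,14,-16,0.43]
    - [-1,28,17,-16,0.43]
    - [-1,32,20,-16,0.43]

```text
t: 35.75
tool_pos: [0.5359, 0.0135, 0.1731]
tcp_rot: [0.74, 0.673, 0.007, 0.001]
wrist_force: [0.4, -0.2, -2.3]
width: 0.298
```

```bash
python3 g.py .5754 .1026 .09 -5.6
```

```text
35.75 [0.5359 0.0135 0.1731] w 0.298 j [-0.65  0.35  0.69  1.97 -0.29  0.91  0.09]
(array([9.18, 3.  , 8.42]), np.float64(0.003), 'jaw now -5.4 q7 0.09')
```

apply_moves:
  motion:
    - [-1,4,1.5,0,0]
    - [-1,8,2.5,0,0]
    - [-1,9.2,3,4,0]
    - [-1,9.2,3,8,0]
    - [-1,9.2,3,12,0]
    - [-1,9.2,3,12,0]
    - [-1,9.2,3,12,0]
    - [-1,9.2,3,12,0]
    - [-1,9.2,3,12,0]
    - [-1,9.2,3,12,0]

```text
t: 37.0
tool_pos: [0.5762, 0.1033, 0.0549]
tcp_rot: [0.74, 0.673, 0.007, 0.001]
wrist_force: [-0.3, -0.2, -2.4]
width: 0.293
```

```bash
python3 g.py .5754 .1026 .0165 -5.6
python3 - <<'E'
from h import *
from station import robot
for i in range(3): o=robot.get_obs(); r=robot.capture("wrist")
pickle.dump((o,r),open("w12.pkl","wb")); print(o["tool_pos"],o["tcp_rot"])
# project expected corners of held square and tray, refine blade tip by brightness
def proj(P):
    T=np.eye(4); T[:3,:3]=R.from_quat(o["tcp_rot"]).as_matrix(); T[:3,3]=o["tool_pos"]
    T=np.linalg.inv(T@np.array(r["mount"])); return cv2.projectPoints(np.array(P,float),cv2.Rodrigues(T[:3,:3])[0],T[:3,3],r["camera_matrix"],np.array(r["dist_coeffs"]))[0].reshape(-1,2)
a=np.radians(-5.6);M=np.array([[np.cos(a),-np.sin(a)],[np.sin(a),np.cos(a)]])
t=lambda x,y,z:[*(np.array([.6432,.1293])+M@[x/1000,y/1000]),z/1000]
print("tray corners",proj([t(-94,99,12),t(94,99,12),t(94,-99,12),t(-94,-99,12)]).round(0).tolist())
h=(o["tool_pos"][2]-.009)*1000
b=o["tool_pos"][:2]-M@[-.065,-.004]
s=lambda x,y,z:[*(b+M@[x/1000,y/1000]),(z+h)/1000]
print("square",proj([s(-79,55,15),s(-51,55,15),s(79,-33,9),s(79,-55,9),s(-51,-33,9)]).round(0).tolist())
cv2.imwrite("pics/w12.png",cv2.resize(r["image"][80:400,180:640,::-1],None,fx=1.7,fy=1.7,interpolation=cv2.INTER_CUBIC))
E
```

```text
37.0 [0.5762 0.1033 0.0549] w 0.293 j [-0.66  0.58  0.55  1.94 -0.46  0.73  0.07]
(array([-0.11, -0.12,  3.84]), np.float64(0.003), 'jaw now -5.4 q7 0.07')
[0.57596259 0.10320009 0.05453214] [0.7397402  0.67285491 0.00699605 0.0013264 ]
tray corners [[257.0, -24.0], [642.0, -21.0], [556.0, 322.0], [272.0, 323.0]]
square [[284.0, 139.0], [353.0, 140.0], [602.0, 314.0], [592.0, 350.0], [346.0, 315.0]]
```

apply_moves:
  motion:
    - [-1,-0.1,-0.1,1,0]
    - [-1,-0.1,-0.1,2,0]
    - [-1,-0.1,-0.1,3,0]
    - [-1,-0.1,-0.1,3.5,0]
    - [-1,-0.1,-0.1,3.7,0]
    - [-1,-0.1,-0.1,3.8,0]
    - [-1,-0.1,-0.1,3.8,0]
    - [-1,-0.1,-0.1,3.8,0]
    - [-1,-0.1,-0.1,3.8,0]
    - [-1,-0.1,-0.1,3.8,0]

```text
t: 38.4
tool_pos: [0.5753, 0.1025, 0.0165]
tcp_rot: [0.74, 0.673, 0.007, 0.001]
wrist_force: [0.5, -1.1, -1.8]
width: 0.296
```

apply_moves:
  motion:
    - [-1,0,0,0.1,0]
    - [-1,0,0,0.1,0]
    - [0.2,0,0,0.1,0]
    - [0.2,0,0,0.1,0]
    - [0.2,0,0,0.1,0]
    - [0.2,0,0,0,0]
    - [0.2,0,0,-3,0]
    - [0.5,0,0,-8,0]
    - [1,0,0,-14,0]
    - [1,0,0,-20,0]

```text
t: 39.65
tool_pos: [0.5726, 0.101, 0.2183]
tcp_rot: [0.74, 0.673, 0.007, 0.001]
wrist_force: [1.2, 1.0, 0.1]
width: 0.995
```

```bash
python3 g.py .56 -.04 .26 -5.6
```

```text
39.65 [0.5726 0.101  0.2183] w 0.995 j [-0.78  0.37  0.7   1.82 -0.28  1.04 -0.07]
(array([-14.12,   0.13,  -4.29]), np.float64(0.003), 'jaw now -5.4 q7 -0.07')
```

apply_moves:
  motion:
    - [1,0,3,0,0]
    - [1,0,6,0,0]
    - [1,0,6.5,0,0]
    - [1,0,6.5,0,0]
    - [1,0,6.5,0,0]
    - [1,0,6.5,0,0]
    - [1,0,6.5,0,0]
    - [1,0,6.5,0,0]
    - [1,0,6.5,0,0]
    - [1,0,6.5,0,0]

```text
t: 40.9
tool_pos: [0.6373, 0.0948, 0.219]
tcp_rot: [0.74, 0.673, 0.007, 0.001]
wrist_force: [0.7, -0.2, -0.2]
width: 1.0
```

Run:
```python
from h import *
from station import robot
for i in range(3): o=robot.get_obs(); r=robot.capture("wrist")
pickle.dump((o,r),open("w13.pkl","wb")); print(o["tool_pos"])
a=cv2.resize(r["image"][40:320,150:490,::-1],None,fx=2.1,fy=2.1,interpolation=cv2.INTER_CUBIC)
cv2.imwrite("pics/w13.png",a)
o2,r2=pickle.load(open("w10.pkl","rb"))
T=np.eye(4); T[:3,:3]=R.from_quat(o2["tcp_rot"]).as_matrix(); T[:3,3]=o2["tool_pos"]; T=np.linalg.inv(T@np.array(r2["mount"]))
th=np.linspace(0,6.28,60)
P=np.array([[.6808+.028*np.cos(t),-.1453+.028*np.sin(t),z] for z in (.016,.069) for t in th])
q=cv2.projectPoints(P,cv2.Rodrigues(T[:3,:3])[0],T[:3,3],r2["camera_matrix"],np.array(r2["dist_coeffs"]))[0].reshape(-1,2)
print("tin expected box",q.min(0),q.max(0),"seen 286 146 355 223")
r3=robot.capture("top")
for n in ["wax_tin","carved_sample"]: print(n,[(np.round(b["box"]),round(b["conf"],2)) for b in robot.search_frame("top",n)])
```

```text
[0.63728421 0.09479567 0.2190379 ]
tin expected box [285.82346664 148.01629383] [352.62120843 221.60201245] seen 286 146 355 223
wax_tin [(array([301., 225., 317., 243.]), 0.8)]
carved_sample []
```

View pics/w13.png

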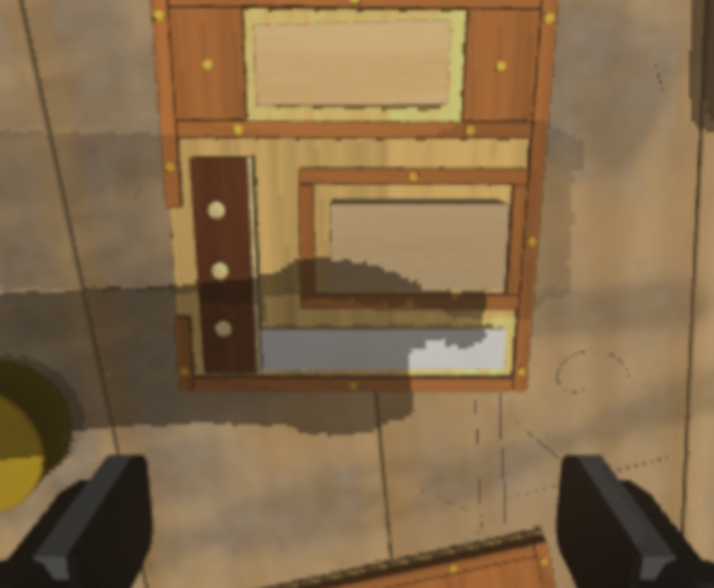

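Run:
```python
from h import *
o,r=pickle.load(open("w13.pkl","rb"))
C=lambda l:np.array(l)/2.1+[150,40]-.26
a=np.radians(-5.6);M=np.array([[np.cos(a),-np.sin(a)],[np.sin(a),np.cos(a)]])
def rep(n,m,px,off=0):
    p=fit(r,o,m,C(px),(.64,.13,-6)); print(n,p,"tray mm",((M.T@(np.array(p[0])-[.6432,.1293]))*1000).round(1))
for z in (30,36): rep("offcut %d"%z,[(s*42.5,t*21,z) for s,t in [(-1,1),(1,1),(1,-1),(-1,-1)]],[(331,204),(507,206),(506,293),(333,292)])
# wedge thick end toward +x (right)
for dz in (0,4): rep("wedge",[(-45,18,9+dz),(45,18,28+dz),(45,-18,28+dz),(-45,-18,9+dz)],[(254,22),(452,20),(446,106),(256,108)])
for dz in (0,4): rep("square",[(-79,55,21+dz),(-51,55,21+dz),(-51,-55,21+dz),(-79,-55,21+dz),(79,-33,15+dz),(79,-55,15+dz)],[(190,157),(251,157),(256,373),(204,374),(508,328),(506,373)])
rep("tray",[(-94,-99,12),(94,-99,12)],[(182,391),(526,389)])
```

```text
offcut 30 ([0.6728, 0.1083], np.float64(-5.5), 'rms px 0.75') tray mm [ 31.5 -18. ]
offcut 36 ([0.6722, 0.1094], np.float64(-5.5), 'rms px 1.13') tray mm [ 30.8 -17. ]
wedge ([0.6474, 0.1951], np.float64(-5.8), 'rms px 0.68') tray mm [-2.2 65.9]
wedge ([0.6473, 0.1947], np.float64(-5.9), 'rms px 0.85') tray mm [-2.3 65.5]
square ([0.6419, 0.0992], np.float64(-5.6), 'rms px 0.68') tray mm [  1.6 -30.1]
square ([0.6421, 0.1], np.float64(-5.7), 'rms px 0.96') tray mm [  1.8 -29.3]
tray ([0.6438, 0.1308], np.float64(-5.3), 'rms px 0.95') tray mm [0.5 1.6]
```

```bash
python3 -c "
from station import robot
print(robot.hand_in())"
```

```text
the job is handed in; nothing more can be done
None
```

Both kits are made up and handed in at about 41 s of the 128 s allowed.

**Patching kit.** The last wrist-camera fit puts these against their bed centres, in tray axes, with angles within about 0.3° of the tray:

| Thing | Fitted position (mm) | Bed centre (mm) |
|---|---|---|
| Try square | (1.6, -30.1) | (0, -29) |
| Offcut | (31.5, -18.0) | (29.5, -17) |
| Wedge | (-2.2, 65.9) | (0, 66) |

For all three, a height seated on the floor fitted the picture better than one raised 4–6 mm. That test can't confirm the 2.5 mm limit by itself.

**Finishing kit.**
- **Sanding block:** right after I placed it, it measured within about 1 mm of its pocket centre.
- **Stain tin:** it stayed upright while I carried it. Its detected box matches a tin standing upright in the well to within 3 pixels.

**Checks that disagreed or failed:**
- **Top camera:** it read about 5 mm lower in y than the wrist camera. I trusted the wrist camera because its views from different angles agreed.
- **Sanding block size:** its top looked about 10% smaller than stated, which I put down to rounded edges.
- **Carved sample:** the final top-camera search did not find it, so I have no end check on its position. The arm never went near it.
- **Wax tin:** it was found within about 2 pixels (6 mm) of its starting place.

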